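# Swing the slide tray square under the viewing head and wedge it tight

## Task

Push the blue slide tray so that it swings about the pivot pin, keeping its notch on the pin, until it lies square against the steel stop. Then fetch the yellow wedge, start it thin end first into the slot between the tray's free end and the aluminium cheek, and tap or push it in under the overhanging head just until the tray is locked tight, without forcing it; let go and leave it. Do not bump the head, and leave the other lab ware where it stands.

Things in the scene. Friction and masses are not known exactly. Their poses are not given: they have to be found in the camera images.
- stage: Fixed black instrument base with grey top: a plate 15 mm thick, x -150 to 95 mm, y -140 to 215 mm in its own frame; tray and driven wedge stand on its top. Origin at bench height. Own x points away from the robot side and is the way the wedge is driven; own y runs along the squared tray from pin to slot; z up.
- head: Black viewing head over the slot and the tray's free end, fixed; origin and axes as the base. In them it spans x -55 to 90, y 60 to 215 mm, 110 to 200 mm above the bench, on a column at x 2 to 88, y 148 to 208 mm. The driven wedge's thick end lies about under its front edge: the tool must lean back to the robot 30 to 45 degrees there. Over 15 N on it is a bump.
- pin (a point): Fixed upright steel pivot pin, 14 mm diameter, 32 mm tall; the point is on its axis at the base's top, 15 mm above the bench; at x 0, y -71.9 mm in the base's frame. Axes as the base.
- stop (a point): Fixed steel stop block, 34 mm wide along y, 22 mm high, under the head. The point is the middle of its front face at the base's top, x 45, y 40 mm in the base's frame. The squared tray's far edge lies on this face.
- slot (a point): Middle of the slot's mouth at the base's top: x -45, y 93.5 mm in the base's frame. Right: the squared tray's end, y 80. Left: the fixed aluminium cheek, 24 mm high, x -105 to 50, slanted inner face nominally y = 101 mm - 0.108 x, set up to 1.3 mm either way, unreported. So the wedge locks with its middle at x -15 to 20: push till about 20 N no longer moves it. Over 40 N of squeeze on the tray is forcing.
- tray: Loose blue slide tray, 160 x 90 x 22 mm, about 0.35 kg. A 90 degree V-notch 18 mm deep amid its right end takes the pin. Origin: underside, where the pin's axis is when seated, 8 mm inside that end; own y runs to the free end (152 mm away), own x across (edges at -45 and 45 mm). Starts 0.4 to 0.65 rad anticlockwise of square, free end to the robot, 1 to 4 mm off its seat. Square: axes as the base. Push 5 to 18 N.
- wedge_mid (a point): Loose yellow plastic wedge on its long edge on the bench, 130 mm long, 45 high, 28 thick at one end, 14 at the other, about 0.14 kg. Point: half-way along and up (22.5 mm). Own x points to the thin end, z up. Flat side at own y -10 mm, goes against the tray; tapered side at y 4 mm (thin end), 11 (middle), 18 (thick end), goes against the cheek.
- bottle: Amber bottle, 60 mm diameter, 130 mm tall, on the bench to the right; origin under its centre. Leave alone.
- dish: Closed white culture dish, 94 mm diameter, 23 mm high, on the bench right beside the base; origin under its centre. Leave alone.
- vial: Small glass jar with red cap, 34 mm diameter, 55 mm tall, on the back right corner of the base; origin under its centre. Leave alone.
- tip_rack: Blue box with yellow pipette tips, 85 x 120 mm, 60 mm high, on the bench left of the base; origin under its centre. Leave alone.
- marker: White and blue marker pen, about 125 mm long, 15 mm thick, lying crosswise on the bench before the left end of the front edge of the base; origin under its middle. Leave alone.
There are look-alikes about, which are no part of the job. What is meant by the tray is not green, and is the smaller of those in its own colour.

How it is judged:
On the way, in this order (a step that is already met when the one before it is completed fails the run):
1. the tray is swung square, its notch on the pin, before the wedge goes in (angle between the y axis of tray and the y axis of stage, either way round below 0.045 rad and horizontal distance between tray and pin below 0.007 m and height (world z) of tray below 0.02 m), for 0.2 s.
2. the wedge stands in the slot beside the tray, driven tight (all of step 1 and angle between the x axis of wedge_mid and the x axis of stage, either way round below 0.08 rad and x of wedge_mid in the frame of stage between -0.035 and 0.045 m and y of wedge_mid in the frame of stage between 0.08 and 0.1 m and height (world z) of wedge_mid below 0.044 m and angle between wedge_mid's own z axis and vertical below 0.1 rad and contact force between tray and wedge above 3 N), for 0.1 s.
At the end, for the whole second after the job is handed in: Tray square within 0.045 rad, notch within 7 mm of its seat on the pin; wedge upright in the slot, thin end first, its middle 35 mm before to 45 mm beyond the base's origin, along the base's x within 0.08 rad, still pressing on the tray with over 2 N by itself; at rest, released (all of step 1 and angle between the x axis of wedge_mid and the x axis of stage, either way round below 0.08 rad and x of wedge_mid in the frame of stage between -0.035 and 0.045 m and y of wedge_mid in the frame of stage between 0.08 and 0.1 m and height (world z) of wedge_mid below 0.044 m and angle between wedge_mid's own z axis and vertical below 0.1 rad and contact force between tray and wedge above 2 N and linear speed of tray below 0.01 m/s); the robot touches nothing.
It fails at once if the wedge is forced (over 40 N on the tray) (contact force between tray and wedge above 40 N).
It fails at once if the tray's notch leaves the pin (more than 25 mm from its seat) (distance between tray and pin above 0.025 m).
It fails at once if the viewing head is bumped (over 15 N) (contact force between anything else and head above 15 N).
It fails at once if other lab ware is moved more than 30 mm or tipped (distance of any of bottle, dish, vial, tip_rack, marker from where it was at the start of the episode above 0.03 m or angle between any of bottle, dish, vial, tip_rack, marker's own z axis and vertical above 0.4 rad).
It also fails if it takes over 72 s, if anything falls off the work surface, if the arm or the gripper's body presses on something with over 40 N, if the wrist force passes 120 N, or if a joint passes its speed limit or range.

## Robot

A 7-joint arm with a two-finger parallel gripper is mounted at the origin on the work surface. World frame = base frame: x ahead of the robot, y to its left, z up, the work surface at z = 0. Lengths are in m, angles in rad, forces in N, time in s.
With the tool pointing down it reaches from about 0.425 to 0.95 m from the base axis. Payload 4.7 kg.
Tool frame: the origin (TCP) lies on the centre line of the jaws, within the pads' length; the fingertips stand robot.nose_length ahead of it and the grasp point (between the pads) lies 8 mm behind it (robot.nose_length is the distance from the TCP to the fingertips, in m); z points along the fingers, y is the line along which they close (so a half turn about z gives the same grasp; the last joint's range is limited). The gripper opens to 85 mm and grips with 20 to 120 N. Pads are 22 mm wide; open, the fingers measure 114 mm over their backs; the gripper's body (76 mm by 85 mm) begins 54 mm behind the grasp point. The pads swing forward as they close: fully open they stand 13 mm farther back than shut.
Start: joints at [-1.195, 0.469, -0.049, 1.532, 0.024, 1.141, -0.082], TCP at [0.266, 0.62, 0.213] pointing down, gripper open.
Joint ranges: [-2.59, 2.59], [-0.33, 1.99], [-1.39, 1.29], [0.1, 2.45], [-1.04, 4.18], [0.21, 1.99], [-2.66, 2.66]. Speed limits (rad/s): [2.57, 2.57, 3.14, 3.14, 3.14, 3.14, 3.14].

## Interface

Orientations are given as [roll, pitch, yaw] about the fixed x, y, z axes, in that order (R = Rz(yaw) Ry(pitch) Rx(roll)).
In Python, from plant import robot gives the robot as it stands. Calls block until the motion is done:
- robot.goto(position, orientation): joint-space move of the TCP to a pose.
- robot.move_straight(position, vel=0.15, attitude=None, contact_N=None): straight line of the TCP; attitude=None keeps the orientation; vel is the mean speed in m/s. With contact_N (N) it stops when the force on the tool has changed by that much, and returns True; else False.
- robot.move_joints(angles): joint-space move.
- robot.grip(opening, strength=None): opening from 0.0 (shut) to 1.0 (fully open); strength is the grip in N (None keeps the last); returns when the fingers have stopped.
- robot.sleep(seconds).
- robot.inverse_kinematics(position, orientation): joint angles nearest the present ones, or None.
- robot.sense(): the state.
- robot.grab_frame(name): name is "scene" or "side" or "wrist"; returns a dict with "image" (384x512x3 uint8, red, green, blue), "range_z" (384x512 float32, m along the optical axis (not along the pixel's ray), 0 where there is no reading), "fx", "fy", "cx", "cy" (pixels), "R" (3x3) and "t" (3): a world point X has camera coordinates R X + t. Camera axes: x right, y down, z forward; pixel columns grow to the right and rows downward; lengths in m; the calibration is good to about 2 mm. A picture is of the moment at which its call begins.
A pose or a line that the arm cannot do raises robot.IKError and nothing moves.
- robot.close_job(): hands the job in; it is judged then, once.
The state is a dict: "t": time; "joint_pos": joint angles; "joint_velocities": joint speeds; "effort": joint torques, N m; "tcp_pos": TCP position; "tcp_rot": TCP orientation; "wrist_force": force on the tool from outside, world axes, zero at the start; "torque": the same for the moment, N m; "opening": opening from 0.0 (shut) to 1.0 (fully open); "gripper_force": force on a finger pad.
Only numpy, scipy, OpenCV 4.12 (cv2) and the standard library are available. Lean on these libraries where they do the work, as an engineer would, in place of code of your own. Each camera call takes 0.05 s, during which the arm holds its last target. There are 200 camera calls.

## Working session

There is one attempt and no reset: what is moved stays moved. The work goes in short steps, each a Python script; the robot and the scene stay as the last script left them, time stands still between calls to the robot, and variables do not carry over. Pictures are saved under pics/ and viewed, at most 10 in all, crops included, and the job is handed in when it is done.

```bash
ls; mkdir -p pics
python3 - <<'E'
from plant import robot
import cv2,numpy as np,pickle
for n in("scene","side"):
    f=robot.grab_frame(n); pickle.dump(f,open(f"pics/{n}0.pkl","wb"))
    cv2.imwrite(f"pics/{n}0.png",cv2.resize(f["image"][:,:,::-1],(800,600)))
    print(n,-f["R"].T@f["t"],f["fx"])
s=robot.sense();print(s["t"],s["tcp_pos"],s["tcp_rot"],s["opening"],robot.nose_length)
E
```

```text
pics
scene [0.34690556 0.33951728 1.13363579] 396.97773750151197
side [ 0.12718967 -0.55756762  0.83555471] 369.78139858138593
0.1 [0.26562098 0.61993363 0.21156957] [-3.13983454e+00  1.02952672e-04  2.73684605e+00] 1.0001034569143186 0.011
```

View pics/scene0.png

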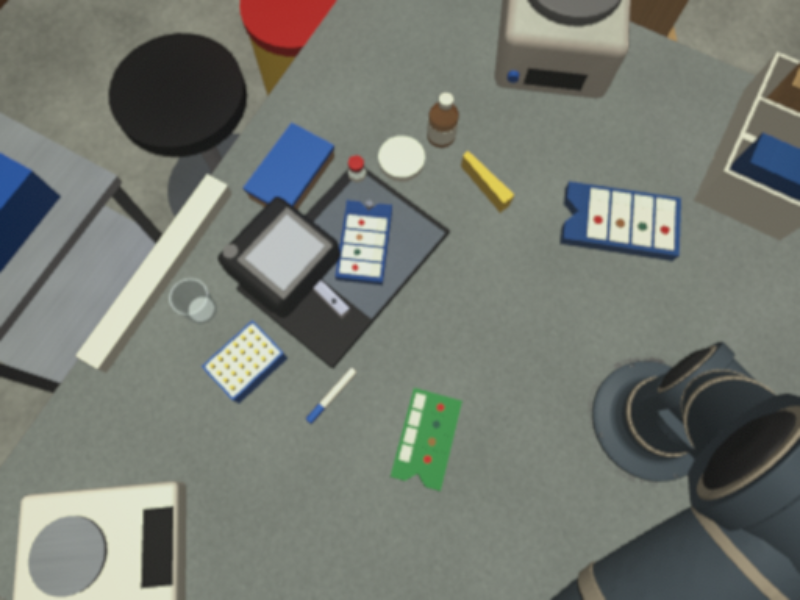

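View pics/side0.png

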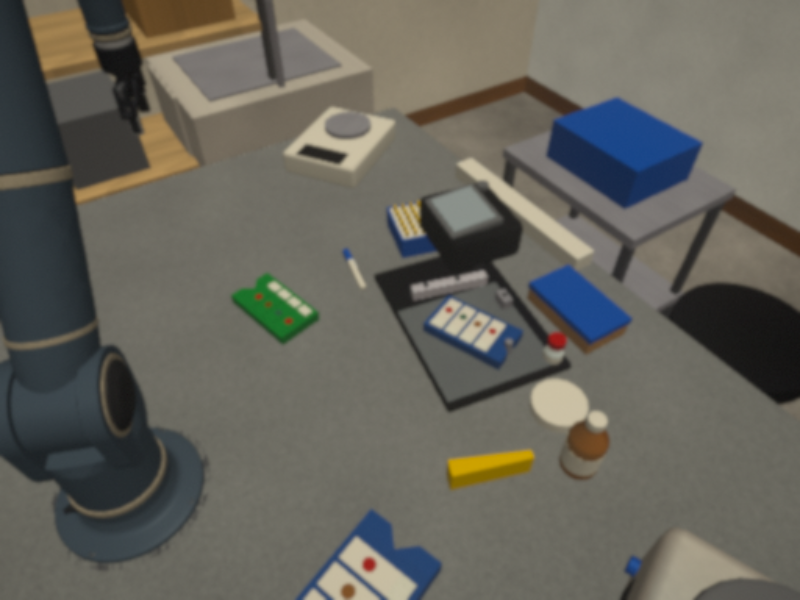

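The scene picture shows three notched trays: blue on the base (365,240), green (425,440), and a bigger blue one (620,220). The one on the base at (365,240) fits, being blue, the smaller of the two, and on the pin at (370,203). The only yellow wedge is at (487,180). I'll confirm both in an enlarged crop.

```bash
cat > h.py <<'E'
import numpy as np,pickle,cv2
def ray(f,u,v,z):
    """pixel (u,v) -> world point at height z"""
    R,t=f["R"],f["t"]; c=-R.T@t
    d=R.T@np.array([(u-f["cx"])/f["fx"],(v-f["cy"])/f["fy"],1.]); return c+d*(z-c[2])/d[2]
def proj(f,X):
    c=f["R"]@np.asarray(X)+f["t"]; return np.array([f["fx"]*c[0]/c[2]+f["cx"],f["fy"]*c[1]/c[2]+f["cy"]])
def crop(f,u0,v0,w,h,k,name):
    im=f["image"][v0:v0+h,u0:u0+w,::-1]
    cv2.imwrite(name,cv2.resize(im,None,fx=k,fy=k,interpolation=cv2.INTER_CUBIC))
E
python3 - <<'E'
from h import *
s=pickle.load(open("pics/scene0.pkl","rb"))
crop(s,140,88,200,150,4,"pics/c1.png")
hsv=cv2.cvtColor(s["image"],cv2.COLOR_RGB2HSV)
m=cv2.inRange(hsv,(20,140,120),(34,255,255)); m[:,:280]=0;m[:90]=0;m[140:]=0;m[:,340:]=0
print(cv2.minAreaRect(cv2.findNonZero(m)))
E
```

```text
((311.2500305175781, 113.7500228881836), (41.01219177246094, 7.77817440032959), 45.0)
```

View pics/c1.png

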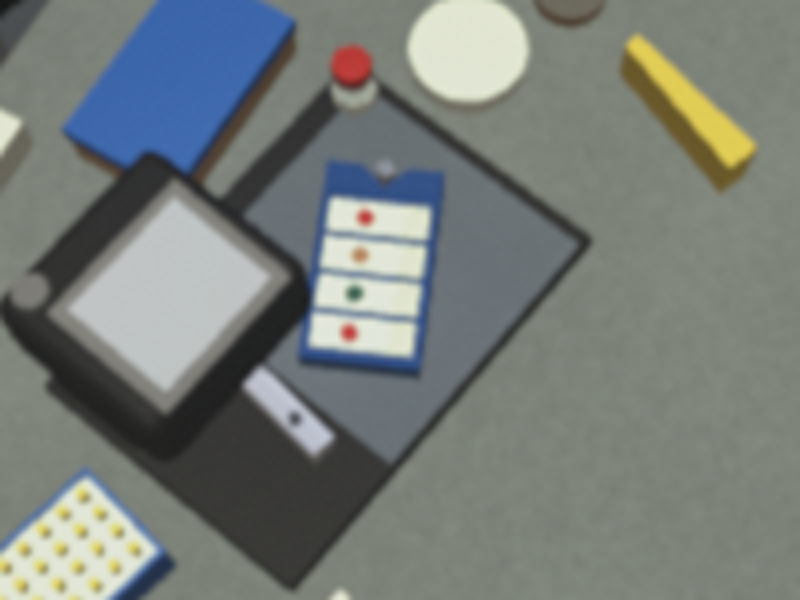

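The crop shows the tray with its notch at (385,170) against the pin. The front edge of the base runs (590,240) to (292,587). The wedge's top is thin at (633,38) and thick at (745,158).

Run:
```python
from h import *
s=pickle.load(open("pics/scene0.pkl","rb"))
P=lambda u,v,z: ray(s,140+(u+.5)/4-.5,88+(v+.5)/4-.5,z)
a=P(590,240,.015);b=P(292,587,.015);print("corners",a,b,np.linalg.norm(a-b))
c=P(380,85,.015);print(c, "edge angs",np.arctan2(*(b-a)[1::-1]),np.arctan2(*(c-a)[1::-1]))
pin=P(385,165,.047);print("pin",pin)
T=[P(*q,.037) for q in((330,160),(443,173),(419,375),(300,360))];print("tray",np.array(T))
f=(T[2]+T[3])/2-(T[0]+T[1])/2; print("tray yaw(y axis)",np.arctan2(f[1],f[0]),np.linalg.norm(f))
W=[P(*q,.045) for q in((626,44),(640,33),(757,147),(731,169))];print("wedge",np.array(W))
# cheek top edges z=.039
C=[P(*q,.039) for q in((335,437),(318,458),(250,372),(262,365))];print("cheek",np.array(C))
# stage origin by fit: yaw from front edge
for yaw in [np.arctan2(*(b-a)[1::-1])-np.pi/2]:
    R=np.array([[np.cos(yaw),-np.sin(yaw)],[np.sin(yaw),np.cos(yaw)]])
    print("yaw",yaw)
    for loc,w in(((-.15,-.14),a),((-.15,.215),b),((0,-.0719),pin)): print("origin",w[:2]-R@loc)
    print("tray in stage");O=np.mean([w[:2]-R@loc for loc,w in(((-.15,-.14),a),((-.15,.215),b),((0,-.0719),pin))],axis=0)
    for q in T+C: print((R.T@(q[:2]-O)).round(4))
```

```text
corners [ 0.48554421 -0.14487486  0.015     ] [0.54741874 0.19723649 0.015     ] 0.3476616629443454
[ 0.69189849 -0.1822933   0.015     ] edge angs 1.391869741539813 -0.17938192442038317
pin [ 0.64513616 -0.110392    0.047     ]
tray [[ 0.68661341 -0.09780591  0.037     ]
 [ 0.60601425 -0.13013598  0.037     ]
 [ 0.5425281   0.02020816  0.037     ]
 [ 0.62430684  0.05241669  0.037     ]]
tray yaw(y axis) 1.9671642518986738 0.16291422360634775
wedge [[ 0.53355464 -0.2920199   0.045     ]
 [ 0.52844603 -0.30593509  0.045     ]
 [ 0.40640065 -0.26151155  0.045     ]
 [ 0.41559196 -0.23534921  0.045     ]]
cheek [[0.57191106 0.0912265  0.039     ]
 [0.57465051 0.11070652 0.039     ]
 [0.65092301 0.07862238 0.039     ]
 [0.64606516 0.06974379 0.039     ]]
yaw -0.17892658525508365
origin [ 0.65806578 -0.03380592]
origin [ 0.65675975 -0.04102711]
origin [ 0.65793244 -0.03963987]
tray in stage
[ 0.0392 -0.0535]
[-0.0344 -0.0997]
[-0.1236  0.037 ]
[-0.0489  0.0832]
[-0.1073  0.1121]
[-0.1081  0.1317]
[-0.0273  0.1137]
[-0.0305  0.1041]
```

```bash
cat >> h.py <<'E'
from scipy.spatial.transform import Rotation as Ro
from plant import robot
YAW=-0.179; O=np.array([0.6575,-0.0395]); NOSE=robot.nose_length
def rot2(a): return np.array([[np.cos(a),-np.sin(a)],[np.sin(a),np.cos(a)]])
def S(x,y): return O+rot2(YAW)@[x,y]          # stage -> world
def att(yaw,tilt,flip):
    """tool leaning back by tilt, its heading along yaw"""
    r=Ro.from_euler("xyz",[np.pi,-tilt,yaw])
    if flip: r=r*Ro.from_euler("z",np.pi)
    return r.as_euler("xyz"),r.as_matrix()[:,2]
def tcp(xy,z,yaw,tilt,flip,back=NOSE):
    """TCP pose that puts the point `back` ahead of the TCP (default fingertip) at xy,z"""
    e,d=att(yaw,tilt,flip); return np.r_[xy,z]-back*d,e
E
python3 - <<'E'
from h import *
D=np.deg2rad
for flip in(0,1):
  for n,a in dict(push0=(S(-.125,-.002),.0245,YAW+.575,D(30)),push1=(S(-.055,.033),.0245,YAW,D(30)),
    wedge=((.443,-.262),.02,-.345-.054,D(35)),wedgehi=((.443,-.262),.15,-.345-.054,D(35)),ins0=(S(-.18,.095),.06,YAW-.054,D(35)),ins1=(S(-.09,.095),.045,YAW-.054,D(35)),
    drive0=(S(-.14,.098),.032,YAW,D(42)),drive1=(S(-.05,.098),.032,YAW,D(42)),look=((.5,-.05),.3,YAW,D(20))).items():
    q=robot.inverse_kinematics(*tcp(*a,flip)); print(flip,n,None if q is None else np.round(q,2))
E
```

```text
0 push0 [ 1.11  0.86 -1.32  2.32  1.67  0.57 -2.55]
0 push1 [-0.09  0.45 -0.09  2.24  1.8   0.22  2.61]
0 wedge None
0 wedgehi None
0 ins0 None
0 ins1 [-0.64  0.43  0.31  2.32  2.01  0.23  2.13]
0 drive0 None
0 drive1 [-0.16  0.51 -0.24  2.3   2.19  0.56  2.1 ]
0 look [-0.6  -0.13  0.51  2.06  0.2   0.87 -1.93]
1 push0 [ 0.89  0.59 -0.95  2.33  1.77  0.21  0.39]
1 push1 [ 0.33  0.53 -0.61  2.22  1.69  0.45 -0.33]
1 wedge None
1 wedgehi None
1 ins0 None
1 ins1 [-0.5   0.41  0.15  2.32  1.9   0.3  -0.89]
1 drive0 None
1 drive1 [-0.15  0.51 -0.24  2.3   2.19  0.56 -1.04]
1 look [-0.73 -0.15  0.62  2.07  0.24  0.87  1.18]
```

Run:
```python
from h import *
D=np.deg2rad
def f(n,xy,z,yaw,tilts):
  for flip in (1,0):
    o=[]
    for t in tilts:
      try: q=robot.inverse_kinematics(*tcp(xy,z,yaw,D(t),flip))
      except Exception as e: q=None
      o.append((t,None if q is None else np.round(q,2).tolist()))
    ok=[x for x in o if x[1]]; print(n,flip,[x[0] for x in ok],ok[-1][1] if ok else "")
f("wedge",(.435,-.259),.02,-.4,(-10,0,10,20,30)); f("wedgehi",(.435,-.259),.15,-.4,(-10,0,10,20))
for x in(-.2,-.15,-.1): f(f"ins{x}",S(x,.095),.047,YAW-.054,(-10,0,10,20,30))
for x in(-.14,-.12,-.1,-.08,-.06,-.05,-.04): f(f"drv{x}",S(x,.098),.034,YAW,(0,10,20,25,30,35,40,45))
```

```text
wedge 1 [-10, 0, 10, 20] [1.01, 0.43, -0.63, 2.32, 1.12, 0.25, 0.57]
wedge 0 [-10, 0, 10, 20] [1.01, 0.43, -0.63, 2.32, 1.12, 0.25, -2.57]
wedgehi 1 [-10, 0, 10, 20] [0.52, 0.1, -0.05, 2.24, -0.04, 0.46, 1.67]
wedgehi 0 [-10, 0, 10, 20] [-0.35, 0.11, 0.89, 2.27, -0.29, 0.47, -1.21]
ins-0.2 1 [-10, 0, 10, 20] [-0.66, 0.29, 0.28, 2.36, 0.53, 0.25, 0.44]
ins-0.2 0 [-10, 0, 10, 20] [-0.85, 0.31, 0.51, 2.37, 0.24, 0.22, -2.42]
ins-0.15 1 [-10, 0, 10, 20, 30] [-0.22, 0.35, -0.24, 2.36, 1.54, 0.39, -0.55]
ins-0.15 0 [-10, 0, 10, 20, 30] [-0.55, 0.34, 0.14, 2.38, 1.55, 0.26, 2.56]
ins-0.1 1 [-10, 0, 10, 20, 30] [-0.33, 0.39, -0.03, 2.27, 1.45, 0.3, -0.4]
ins-0.1 0 [-10, 0, 10, 20] [-0.82, 0.46, 0.66, 2.18, -0.42, 0.29, -1.68]
drv-0.14 1 [0, 10, 20, 25, 30, 35] [-0.49, 0.39, 0.06, 2.42, 2.09, 0.37, -1.08]
drv-0.14 0 [0, 10, 20, 30, 35] [-0.55, 0.39, 0.13, 2.42, 2.13, 0.34, 2.01]
drv-0.12 1 [0, 10, 20, 25, 30, 35, 40] [-0.35, 0.44, -0.11, 2.42, 2.19, 0.53, -1.16]
drv-0.12 0 [0, 10, 20, 30, 35, 40] [-0.24, 0.45, -0.24, 2.42, 2.14, 0.57, 2.04]
drv-0.1 1 [0, 10, 20, 25, 30, 35, 40, 45] [-0.38, 0.49, -0.07, 2.43, 2.32, 0.64, -1.31]
drv-0.1 0 [0, 10, 20, 30, 35, 40, 45] [-0.08, 0.52, -0.43, 2.42, 2.2, 0.76, 2.02]
drv-0.08 1 [0, 10, 20, 25, 30, 35, 40, 45] [-0.3, 0.5, -0.14, 2.39, 2.3, 0.64, -1.24]
drv-0.08 0 [0, 10, 20, 35, 40, 45] [-0.06, 0.53, -0.43, 2.38, 2.21, 0.74, 2.06]
drv-0.06 1 [0, 10, 20, 25, 30, 35, 40, 45] [-0.23, 0.52, -0.18, 2.35, 2.29, 0.63, -1.18]
drv-0.06 0 [0, 10, 20, 25, 35, 40, 45] [-0.03, 0.55, -0.43, 2.34, 2.21, 0.72, 2.1]
drv-0.05 1 [0, 10, 20, 25, 30, 35, 40, 45] [-0.2, 0.52, -0.2, 2.33, 2.28, 0.62, -1.16]
drv-0.05 0 [0, 10, 20, 25, 35, 40, 45] [-0.02, 0.55, -0.43, 2.32, 2.21, 0.71, 2.12]
drv-0.04 1 [0, 10, 20, 25, 30, 35, 40, 45] [-0.18, 0.53, -0.22, 2.31, 2.27, 0.62, -1.13]
drv-0.04 0 [0, 10, 20, 25, 35, 40, 45] [-0.01, 0.56, -0.43, 2.3, 2.2, 0.7, 2.13]
```

Run:
```python
from h import *
D=np.deg2rad
robot.goto(*tcp((.42,.25),.32,YAW,D(10),1))
robot.goto(*tcp((.52,-.03),.32,YAW,D(15),1))
robot.grip(0.0)
f=robot.grab_frame("wrist");pickle.dump(f,open("pics/w1.pkl","wb"));crop(f,0,0,512,384,1.5625,"pics/w1.png")
print(robot.sense()["t"],f["fx"],-f["R"].T@f["t"])
```

```text
3.5833 297.7785300858373 [ 0.40042107 -0.0080862   0.46528115]
```

View pics/w1.png

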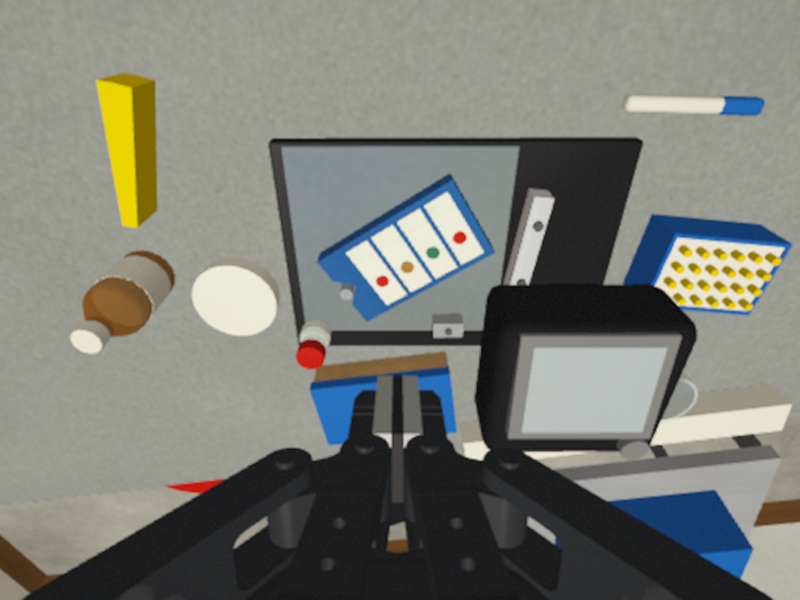

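The wrist view shows the base's front corners at (271,141) and (641,141), the pin top at (347,287), the tray's corners at (320,258), (450,177), (494,250) and (369,318), the wedge's top at (97,82) to (138,227), and the cheek at (530,190).

Run:
```python
from h import *
f=pickle.load(open("pics/w1.pkl","rb"));k=1.5625
P=lambda u,v,z: ray(f,(u+.5)/k-.5,(v+.5)/k-.5,z)
L=lambda p: (rot2(YAW).T@(p[:2]-O)).round(4)
a=P(271,140,.015);b=P(642,141,.015);print("corners",L(a),L(b),np.linalg.norm(a-b),"yaw",np.arctan2(*(b-a)[1::-1])-np.pi/2)
print("pin",L(P(347,287,.047)))
T=[P(*q,.037) for q in((320,258),(450,177),(494,250),(369,319))]
for q in T: print("tray",L(q))
e=T[1]-T[0];print("tray yaw rel",np.arctan2(*e[1::-1])-np.pi/2-YAW,np.linalg.norm(e))
W=[P(*q,.045)for q in((97,82),(134,86),(138,228),(121,224))];print("wedge",np.array(W).round(4))
print("flat yaw",np.arctan2(*(W[3]-W[0])[1::-1]),"taper",np.arctan2(*(W[2]-W[1])[1::-1]))
print("cheek inner top edge", L(P(527,189,.039)),L(P(508,283,.039)))
d=f["range_z"]
for y in range(105,140,8):print("base top range check",round(float(d[150,y*2]),4),end=" ")
m=(d>0)
# depth check of wrist calibration: stage top at a plain pixel
u,v=200,150;X=f["R"].T@(np.array([(u-f["cx"])/f["fx"],(v-f["cy"])/f["fy"],1])*d[v,u]-f["t"]);print(X)
```

```text
corners [-0.1497 -0.133 ] [-0.1486  0.2151] 0.3480904216624705 yaw -0.18216310522713686
pin [-0.0083 -0.0673]
tray [-0.0371 -0.0943]
tray [-0.1215  0.0344]
tray [-0.0462  0.084 ]
tray [ 0.0394 -0.0464]
tray yaw rel 0.5800483623333568 0.1539339401669738
wedge [[ 0.4112 -0.2602  0.045 ]
 [ 0.4194 -0.2318  0.045 ]
 [ 0.5371 -0.2889  0.045 ]
 [ 0.5303 -0.3031  0.045 ]]
flat yaw -0.34593895771832 taper -0.4520396667755806
cheek inner top edge [-0.1107  0.1073] [-0.0084  0.1028]
base top range check 0.4889 base top range check 0.4773 base top range check 0.4631 base top range check 0.4664 base top range check 0.4644 [ 0.586671   -0.13183046  0.01501116]
```

```bash
sed -i 's/^YAW=.*/YAW=-0.180; O=np.array([0.6579,-0.0375]); NOSE=robot.nose_length/' h.py
python3 - <<'E'
from h import *
D=np.deg2rad;T=D(30);PIN=np.array([0,-.0719])
def pose(th,L,gap,z=.0245):
    c=PIN+rot2(th)@[-.045-gap-.0095,L]
    return tcp(S(*c),z,YAW+th,T,1)
p,e=pose(.58,.112,.03,.10);robot.goto(p,e)
p,e=pose(.58,.112,.03);robot.move_straight(p,vel=.15)
f0=robot.sense()["wrist_force"]
p,e=pose(.58,.112,-.004);print("touch",robot.move_straight(p,vel=.04,contact_N=2.5),robot.sense()["tcp_pos"]-p)
for i,th in enumerate(np.linspace(.5,.06,8)):
    p,e=pose(th,.112-.001*(i+1),0)
    hit=robot.move_straight(p,vel=.06,attitude=e,contact_N=14)
    print(round(th,3),hit,(robot.sense()["wrist_force"]-f0).round(1))
    if hit: break
p,e=pose(-.05,.102,0)
if not hit: print("stop",robot.move_straight(p,vel=.03,attitude=pose(0,.102,0)[1],contact_N=9))
s=robot.sense();print(s["t"],(s["wrist_force"]-f0).round(1),rot2(YAW).T@((s["tcp_pos"]+NOSE*att(YAW,T,1)[1])[:2]-O),s["tcp_rot"])
f=robot.grab_frame("side");pickle.dump(f,open("pics/s2.pkl","wb"));crop(f,235,110,160,150,4,"pics/s2.png")
E
```

```text
touch False [-3.11189834e-04 -5.25607774e-05 -1.85870162e-04]
0.5 False [ 0.  -1.  -0.4]
0.437 False [-0.7 -0.1 -0.3]
0.374 False [-1.1 -1.3  0.2]
0.311 False [-0.8 -1.2 -0.8]
0.249 False [-0.8 -0.2 -0.6]
0.186 False [-1.2  0.4  0. ]
0.123 False [-1.5 -0.1  0.1]
0.06 False [-0.8  0.2 -0.8]
stop False
10.15 [-0.6 -0.2 -0.3] [-0.04935199  0.03322802] [3.14154434 0.52345957 2.9620071 ]
```

View pics/s2.png

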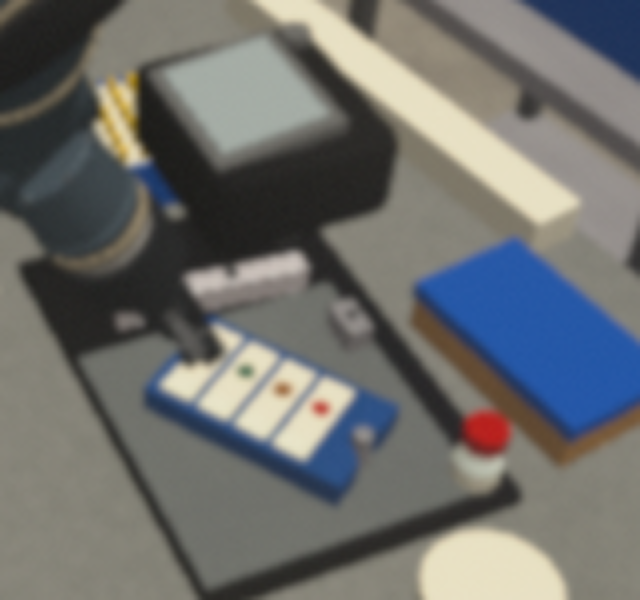

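The view shows the tray unmoved, its near edge running (150,390) to (335,500), with the fingertips around (205,345). I'll check the geometry.

Run:
```python
from h import *
f=pickle.load(open("pics/s2.pkl","rb"));s=robot.sense()
d=Ro.from_euler("xyz",s["tcp_rot"]).as_matrix()[:,2]
print(robot.nose_length,s["opening"],s["tcp_pos"],d,s["joint_pos"])
for n,X in(("tcp",s["tcp_pos"]),("tip",s["tcp_pos"]+NOSE*d),("body",s["tcp_pos"]-.06*d)): print(n,(proj(f,X)-[235,110])*4)
for n,X in(("pin",[*S(0,-.0719),.047]),("nearR",[*S(-.15,-.14),.015]),("nearL",[*S(-.15,.215),.015])):print(n,(proj(f,X)-[235,110])*4)
# range at finger pixels
for u,v in((205,345),(190,330),(180,315),(160,450),(225,335)):
    U,V=235+u//4,110+v//4;z=f["range_z"][V,U]
    print((u,v),f["R"].T@(np.array([(U-f["cx"])/f["fx"],(V-f["cy"])/f["fy"],1])*z-f["t"]))
```

```text
0.011 -0.0003472542385669838 [0.60969086 0.00485948 0.0338898 ] [ 0.49166267 -0.08939325 -0.86618512] [ 0.64954966  0.73629674 -1.06403805  2.18791904  1.7026465   0.76634156
 -0.20481512]
tcp [223.72921092 365.88855013]
tip [229.53137001 372.49733961]
body [190.44475215 327.9768042 ]
pin [363.22559307 434.19984023]
nearR [207.5462746  607.28470379]
nearL [ 16.4943262  260.66864747]
(205, 345) [ 0.54961922 -0.04342455  0.13481071]
(190, 330) [ 0.54609628 -0.02996671  0.14004122]
(180, 315) [ 0.54273048 -0.02468957  0.15226358]
(160, 450) [ 0.53366002 -0.02376886  0.01849767]
(225, 335) [0.62822252 0.0300555  0.03730556]
```

Run:
```python
from h import *
robot.sleep(.1)
f=robot.grab_frame("side");pickle.dump(f,open("pics/s3.pkl","wb"));crop(f,235,110,160,150,4,"pics/s3.png");print(robot.sense()["t"],f.keys())
```

```text
10.35 dict_keys(['image', 'range_z', 'fx', 'fy', 'cx', 'cy', 'R', 't'])
```

View pics/s3.png

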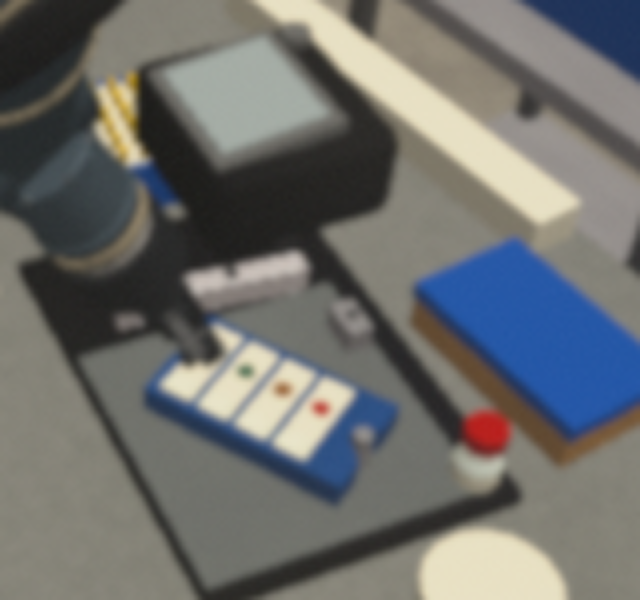

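The picture is unchanged. Either the frames are frozen or the arm's readings are wrong, so I'll find out which.

Run:
```python
from h import *
a=pickle.load(open("pics/s2.pkl","rb"));b=pickle.load(open("pics/s3.pkl","rb"))
print("s2==s3",(a["image"]==b["image"]).all())
c=robot.grab_frame("side");robot.sleep(1);c2=robot.grab_frame("side");print("again",(c["image"]==b["image"]).all(),(c["image"]==c2["image"]).all(),np.abs(c["image"].astype(int)-c2["image"]).max())
w=robot.grab_frame("wrist");w1=pickle.load(open("pics/w1.pkl","rb"));print("wrist same",(w["image"]==w1["image"]).all(),-w["R"].T@w["t"])
pickle.dump(w,open("pics/w2.pkl","wb"));crop(w,0,0,512,384,1.5625,"pics/w2.png")
sc=robot.grab_frame("scene");pickle.dump(sc,open("pics/sc2.pkl","wb"));crop(sc,140,88,200,150,4,"pics/sc2.png")
print(robot.sense()["t"])
```

```text
s2==s3 False
again False False 14
wrist same False [0.46276589 0.03183688 0.13303653]
11.55
```

View pics/w2.png

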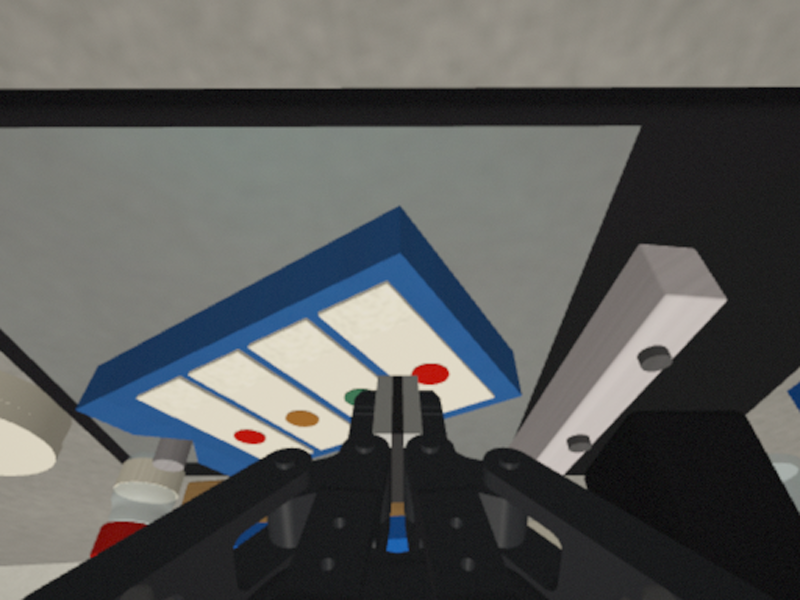

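Run:
```python
from h import *
w=pickle.load(open("pics/w2.pkl","rb"));s=robot.sense();d=Ro.from_euler("xyz",s["tcp_rot"]).as_matrix()[:,2]
def un(f,u,v):
    z=f["range_z"][v,u];return f["R"].T@(np.array([(u-f["cx"])/f["fx"],(v-f["cy"])/f["fy"],1])*z-f["t"])
for n,k in(("tip",NOSE),("tcp",0),("grasp",-.008),("-62",-.062)):print(n,s["tcp_pos"]+k*d,proj(w,s["tcp_pos"]+k*d)*1.5625)
print("tcp in cam",w["R"]@s["tcp_pos"]+w["t"])
for u,v in((385,385),(385,400),(385,425),(400,205),(330,300),(500,150),(270,420)):
    print((u,v),un(w,int(u/1.5625),int(v/1.5625)).round(4))
sd=pickle.load(open("pics/s3.pkl","rb"))
for u,v in((205,350),(195,345),(185,325)):print("side",un(sd,235+u//4,110+v//4).round(4))
```

```text
tip [0.61528278 0.00376557 0.02451628] [396.12799444 361.06933331]
tcp [0.60987143 0.00475027 0.03404243] [396.08770534 373.3443096 ]
grasp [0.6059359  0.00546641 0.04097054] [396.0552937  383.21924414]
-62 [0.57937106 0.01030036 0.0877353 ] [395.72798561 482.94099329]
tcp in cam [-0.00027589  0.0256071   0.17753241]
(385, 385) [0.586  0.0054 0.0538]
(385, 400) [0.5814 0.0065 0.0621]
(385, 425) [0.5736 0.0083 0.0743]
(400, 205) [0.547  0.0175 0.0154]
(330, 300) [ 0.5632 -0.0075  0.0361]
(500, 150) [0.5346 0.048  0.0143]
(270, 420) [ 0.629  -0.0536  0.0375]
side [ 0.5498 -0.0436  0.1311]
side [ 0.5441 -0.0379  0.133 ]
side [ 0.5448 -0.0271  0.142 ]
```

View pics/sc2.png

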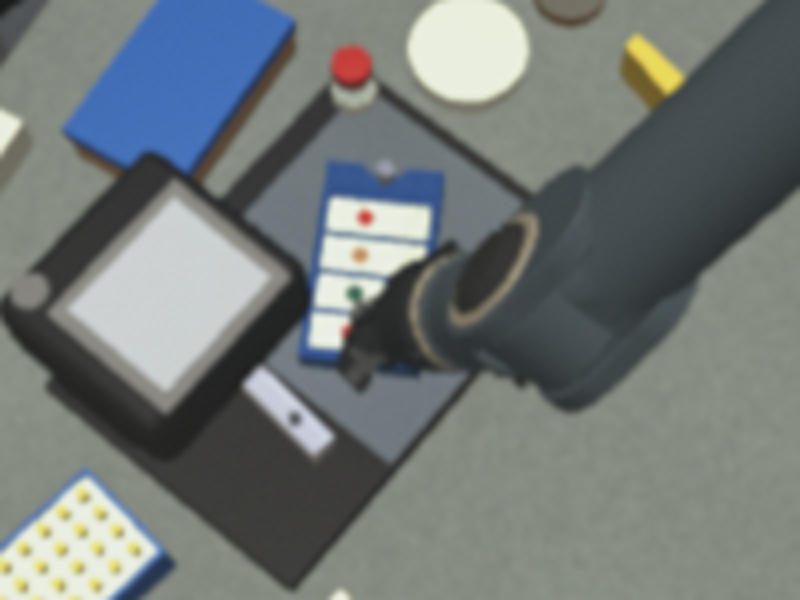

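Run:
```python
from h import *
w=pickle.load(open("pics/w2.pkl","rb"));sd=pickle.load(open("pics/s3.pkl","rb"));sc=pickle.load(open("pics/sc2.pkl","rb"))
s=robot.sense();d=Ro.from_euler("xyz",s["tcp_rot"]).as_matrix()[:,2]
A=[];B=[]
for f,p in((sd,(235+210/4,110+358/4)),(sc,(140+355/4,88+384/4))):
    c=-f["R"].T@f["t"];r=ray(f,*p,0)-c;r/=np.linalg.norm(r);M=np.eye(3)-np.outer(r,r);A.append(M);B.append(M@c)
X=np.linalg.solve(sum(A),sum(B));print("triangulated tip",X,"resid",[np.linalg.norm(a@X-b) for a,b in zip(A,B)])
print("sensed tip",s["tcp_pos"]+NOSE*d, "diff",X-s["tcp_pos"]-NOSE*d)
for k in(.011,-.025):print(k,"scene",(proj(sc,s["tcp_pos"]+k*d)-[140,88])*4,"side",(proj(sd,s["tcp_pos"]+k*d)-[235,110])*4,"wrist",proj(w,s["tcp_pos"]+k*d)*1.5625)
print(proj(w,X)*1.5625)
w1=pickle.load(open("pics/w1.pkl","rb"))
print("wrist depth finger",w["range_z"][[246,256,272],[246]*3],"w1",w1["range_z"][[246,256,272],[246]*3])
```

```text
triangulated tip [0.60041356 0.03519245 0.01175076] resid [np.float64(0.017583352162051435), np.float64(0.017583352162051195)]
sensed tip [0.61528278 0.00376557 0.02451628] diff [-0.01486923  0.03142687 -0.01276552]
0.011 scene [343.51675735 315.83724271] side [229.83512458 372.35103283] wrist [396.12799444 361.06933331]
-0.025 scene [359.93653878 315.20371548] side [210.49950502 350.33983218] wrist [395.97578898 407.44214023]
[468.57554282 304.01597977]
wrist depth finger [0.14678936 0.13770652 0.12364491] w1 [0.14718099 0.13702124 0.12557766]
```

The wrist depth puts the finger ends about 36 mm short of where TCP plus nose_length says. The dark shapes I took for tips in the side and scene views are the knuckles. The fingers therefore passed over the tray at z of about 0.05, which explains why there was no contact. I'll calibrate by gently touching the bare base.

Run:
```python
from h import *
s=robot.sense();robot.move_straight(s["tcp_pos"]+[-.06,.0,.10],vel=.2)
p,e=tcp(S(-.115,-.085),.07,YAW,0,1);robot.goto(p,e)
p2=p.copy();p2[2]=-.035
f0=robot.sense()["wrist_force"]
print("hit",robot.move_straight(p2,vel=.04,contact_N=4)); s=robot.sense();print(s["t"],s["tcp_pos"],s["tcp_rot"],(s["wrist_force"]-f0).round(1))
p[2]=.09;robot.move_straight(p,vel=.2)
```

```text
hit True
14.975 [ 0.52960581 -0.10048388 -0.00367834] [-3.14103615e+00 -2.98166776e-04  2.96172510e+00] [-1.3 -0.7  7.4]
```

The fingers touch with the TCP at z = -0.0037, so the real tips lie about 18.5 mm behind the TCP rather than 11 mm ahead. I'll work with that measured value and push again.

```bash
sed -i 's/NOSE=robot.nose_length/NOSE=-.0185/' h.py
cat > push.py <<'E'
from h import *
D=np.deg2rad;T=D(30);PIN=np.array([0,-.0719])
def pose(th,L,gap,z=.0245):
    c=PIN+rot2(th)@[-.045-gap-.0095,L]
    return tcp(S(*c),z,YAW+th,T,1)
E
python3 - <<'E'
from push import *
p,e=pose(.58,.112,.03,.09);robot.goto(p,e)
p,e=pose(.58,.112,.03);robot.move_straight(p,vel=.15)
f0=robot.sense()["wrist_force"]
p,e=pose(.58,.112,-.006);print("touch",robot.move_straight(p,vel=.04,contact_N=1.5),robot.sense()["tcp_pos"]-p)
hit=False
for i,th in enumerate(np.linspace(.5,.06,8)):
    p,e=pose(th,.112-.001*(i+1),0)
    hit=robot.move_straight(p,vel=.06,attitude=e,contact_N=14)
    print(round(th,3),hit,(robot.sense()["wrist_force"]-f0).round(1))
    if hit: break
p,e=pose(-.05,.102,0)
if not hit: print("stop",robot.move_straight(p,vel=.03,attitude=pose(0,.102,0)[1],contact_N=9))
s=robot.sense();print(s["t"],(s["wrist_force"]-f0).round(1),rot2(YAW).T@((s["tcp_pos"]+NOSE*att(YAW,T,1)[1])[:2]-O),s["tcp_rot"])
f=robot.grab_frame("wrist");pickle.dump(f,open("pics/w3.pkl","wb"));crop(f,0,0,512,384,1.5625,"pics/w3.png")
E
```

```text
touch True [-0.00092586 -0.00012088 -0.00018822]
0.5 False [ 0.  -0.3 -0.6]
0.437 False [-0.4 -0.7 -0. ]
0.374 False [-1.2 -1.   1. ]
0.311 False [-0.8 -0.9 -0.6]
0.249 False [-0.2 -1.1 -0.7]
0.186 False [-0.2 -1.5  0. ]
0.123 False [-0.4 -0.  -0.4]
0.06 False [ 0.5 -1.2 -1. ]
stop True
20.3667 [-0.2  0.1  0.2] [-0.05282836  0.03180183] [3.14131002 0.51972594 2.96900113]
```

View pics/w3.png

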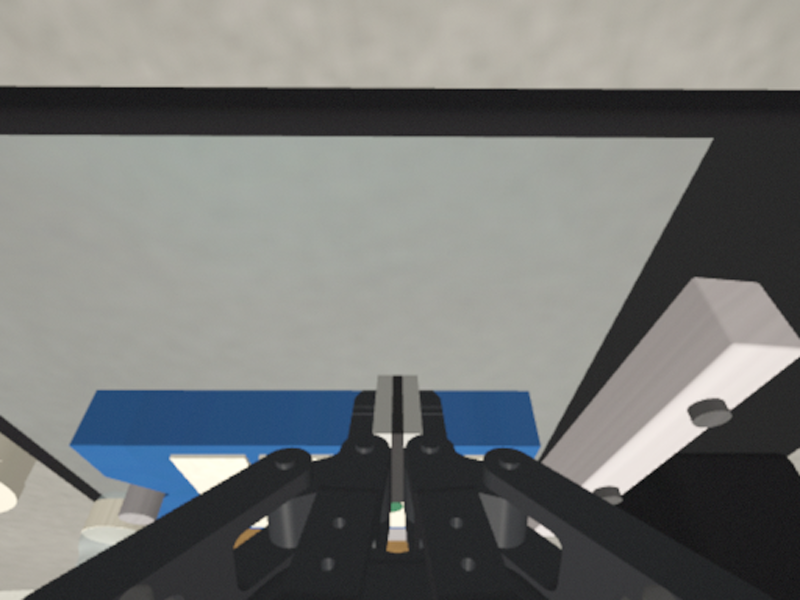

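The tray lies square, with its front face at (97-529, 391) parallel to the base edge and the pin in the notch at (145,500). The cheek's inner bottom edge runs from (695,278) to (545,460).

Run:
```python
from h import *
f=pickle.load(open("pics/w3.pkl","rb"));k=1.5625
L=lambda u,v,z: (rot2(YAW).T@(ray(f,(u+.5)/k-.5,(v+.5)/k-.5,z)[:2]-O)).round(4)
print("base near edge",L(100,88,.015),L(700,91,.015))
print("tray bottom",L(97,391,.015),L(529,391,.015),"top",L(72,445,.037),L(540,446,.037))
print("cheek bottom in",L(695,278,.015),L(620,370,.015),"top in",L(733,345,.039),L(592,500,.039))
print("pin top ctr",L(143,490,.047))
```

```text
base near edge [-0.1535 -0.0264] [-0.1537  0.0904]
tray bottom [-0.0428 -0.0791] [-0.0438  0.081 ] top [-0.0445 -0.0772] [-0.0447  0.0803]
cheek bottom in [-0.1028  0.1142] [-0.0578  0.1097] top in [-0.1038  0.1125] [0.0003 0.1117]
pin top ctr [-0.0311 -0.0551]
```

Tray end at y about 80.5 mm, square and seated; cheek about 2 mm out from nominal. Now for the wedge: a vertical grip near the thick end, which keeps the pads clear of the cheek.

```bash
cat >> h.py <<'E'
WM=np.array([.4725,-.2733]);WY=-.346;GX=-.052;GY=.0033   # wedge mid, yaw, grip point in its frame
def wgrip(mid,wyaw,z): return tcp(mid+rot2(wyaw)@[GX,GY],z,wyaw-.054,0,1)
E
python3 - <<'E'
from h import *
s=robot.sense();d=att(YAW,np.deg2rad(30),1)[1]
robot.move_straight(s["tcp_pos"]-.09*d,vel=.25)
p,e=wgrip(WM,WY,.13);robot.goto(p,e);robot.grip(.65)
f=robot.grab_frame("wrist");pickle.dump(f,open("pics/w4.pkl","wb"))
hsv=cv2.cvtColor(f["image"],cv2.COLOR_RGB2HSV);m=cv2.inRange(hsv,(22,150,190),(34,255,255))
n,l,st,c=cv2.connectedComponentsWithStats(m);i=1+np.argmax(st[1:,4]);pts=cv2.findNonZero((l==i).astype(np.uint8))
W=np.array([ray(f,u,v,.045)[:2] for u,v in pts[:,0]]);Q=(W-WM)@rot2(WY)
print(st[i],"own x",Q[:,0].min(),Q[:,0].max())
for x in(-.05,-.03,0,.03,.05):
    q=Q[abs(Q[:,0]-x)<.004];print(x,q[:,1].min().round(4) if len(q) else None,q[:,1].max().round(4) if len(q) else None)
print(robot.sense()["t"])
E
```

```text
[ 237  188   34  133 3236] own x -0.06367787766087842 0.06566647999097941
-0.05 -0.0091 0.0169
-0.03 -0.0089 0.0145
0 -0.0085 0.0116
0.03 -0.0079 0.0086
0.05 -0.0079 0.0068
22.6833
```

```bash
sed -i 's/^WM=np.array(\[.4725,-.2733\]);WY=-.346/WM=np.array([.4738,-.2727]);WY=-.336/' h.py
python3 - <<'E'
from h import *
p,e=wgrip(WM,WY,.05);robot.goto(p,e)
p,e=wgrip(WM,WY,.012);hit=robot.move_straight(p,vel=.1,contact_N=8);print("down",hit,robot.sense()["tcp_pos"]-p)
robot.grip(0.0,70);s=robot.sense();print("grip",s["opening"]*85,s["gripper_force"],s["t"])
robot.move_straight(s["tcp_pos"]+[0,0,.08],vel=.15)
s=robot.sense();print(s["opening"]*85,s["gripper_force"],s["wrist_force"])
p,e=wgrip(S(-.17,.0945),YAW,.012+.05);robot.goto(p,e)
f=robot.grab_frame("wrist");pickle.dump(f,open("pics/w5.pkl","wb"));crop(f,0,0,512,384,1.5625,"pics/w5.png")
s=robot.sense();print(s["opening"]*85,s["t"])
E
```

```text
down False [ 6.97608907e-04 -9.79987043e-05  7.64451974e-04]
grip 25.466104159474856 68.52967537008226 24.0083
25.34789088321827 68.70479647535831 [ 0.62892545 -0.71536142 -1.75788245]
25.955952807443847 26.0833
```

View pics/w5.png

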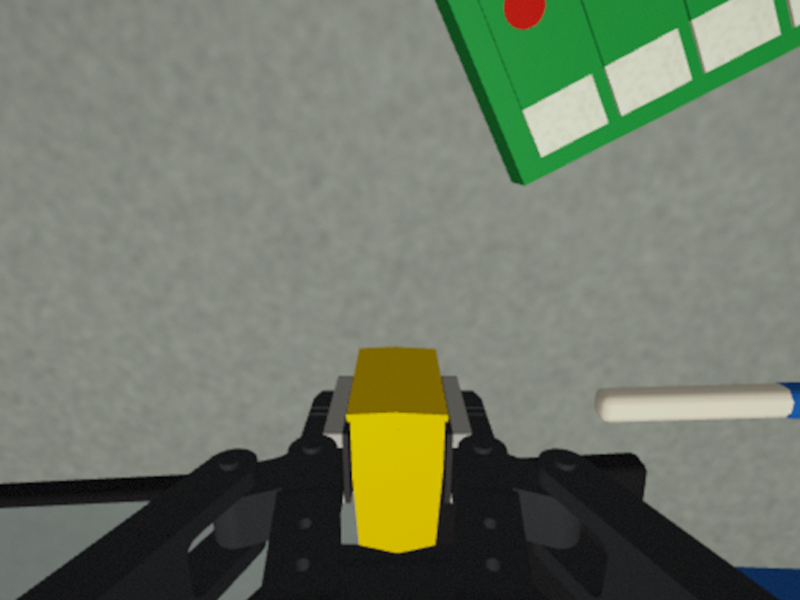

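The wedge is held at its thick end (345-445, 350-415), symmetric in the pads. Now I'll lower it and slide it into the mouth.

Run:
```python
from h import *
loc=lambda: (rot2(YAW).T@(robot.sense()["tcp_pos"][:2]-O)).round(4)
B=.012+.015
p,e=wgrip(S(-.17,.0945),YAW,B+.003);print("low",robot.move_straight(p,vel=.1,attitude=e,contact_N=5),robot.sense()["tcp_pos"]-p)
f0=robot.sense()["wrist_force"]
p,e=wgrip(S(-.069,.0945),YAW,B+.003);print("in",robot.move_straight(p,vel=.06,contact_N=6),robot.sense()["tcp_pos"]-p,(robot.sense()["wrist_force"]-f0).round(1))
p[:2]=robot.sense()["tcp_pos"][:2];p[2]-=.006;print("down",robot.move_straight(p,vel=.03,contact_N=3),robot.sense()["tcp_pos"]-p,loc())
print(robot.sense()["wrist_force"].round(1),robot.sense()["t"])
```

```text
low False [ 1.95885628e-05 -2.27945282e-04 -7.19505779e-05]
in False [-3.22014272e-04  4.91528223e-05  2.54498667e-06] [ 0.1 -0.1 -1. ]
down True [0.0004781  0.00028684 0.00396289] [-0.1209  0.0982]
[-1.5 -0.9  6.1] 28.5917
```

```bash
cat >> h.py <<'E'
def wedge_pose(f):
    """top-face outline of the wedge in the stage frame (z of top .060)"""
    hsv=cv2.cvtColor(f["image"],cv2.COLOR_RGB2HSV);m=cv2.inRange(hsv,(22,150,190),(34,255,255))
    n,l,st,c=cv2.connectedComponentsWithStats(m);i=1+np.argmax(st[1:,4]);pts=cv2.findNonZero((l==i).astype(np.uint8))
    Q=(np.array([ray(f,u,v,.060)[:2] for u,v in pts[:,0]])-O)@rot2(YAW)
    print("wedge x",Q[:,0].min().round(4),Q[:,0].max().round(4))
    for x in(-.12,-.1,-.08,-.06):
        q=Q[abs(Q[:,0]-x)<.004]
        if len(q):print("  at",x,q[:,1].min().round(4),q[:,1].max().round(4))
E
python3 - <<'E'
from h import *
D=np.deg2rad
robot.grip(.5);s=robot.sense();robot.move_straight(s["tcp_pos"]+[0,0,.07],vel=.15)
p,e=tcp(S(-.17,.095),.14,YAW,D(15),1);robot.goto(p,e);robot.grip(0.0)
f=robot.grab_frame("wrist");pickle.dump(f,open("pics/w6.pkl","wb"));wedge_pose(f)
for x in(-.17,-.155,-.14,-.12,-.1,-.08,-.06):
    print(x,[t for t in(20,25,30,35,40,42) if robot.inverse_kinematics(*tcp(S(x,.095),.038,YAW,D(t),1)) is not None])
print(robot.sense()["t"])
E
```

```text
wedge x -0.134 -0.0981
  at -0.12 0.086 0.1116
  at -0.1 0.107 0.1089
-0.17 [20, 25, 30, 35]
-0.155 [20, 25, 30, 35, 40]
-0.14 [20, 25, 30, 35, 40, 42]
-0.12 [20, 25, 30, 35, 40, 42]
-0.1 [20, 25, 30, 35, 40, 42]
-0.08 [20, 25, 30, 35, 40, 42]
-0.06 [20, 25, 30, 35, 40, 42]
30.4417
```

```bash
cat > drive.py <<'E'
from h import *
D=np.deg2rad;Y=.096;Z=.038;T=D(41)
def rep(f0,n):
    s=robot.sense();d=att(YAW,T,1)[1];q=rot2(YAW).T@((s["tcp_pos"]+NOSE*d)[:2]-O)
    print(n,"tip",q.round(4),"F",(rot2(YAW).T@(s["wrist_force"]-f0)[:2]).round(1),(s["wrist_force"]-f0)[2].round(1),"t",round(s["t"],2))
E
python3 - <<'E'
from drive import *
p,e=tcp(S(-.165,Y),.09,YAW,D(33),1);robot.goto(p,e)
p,e=tcp(S(-.165,Y),Z,YAW,D(33),1);robot.move_straight(p,vel=.15)
p,e=tcp(S(-.148,Y),Z,YAW,T,1);robot.move_straight(p,vel=.05,attitude=e)
f0=robot.sense()["wrist_force"];np.save("f0.npy",f0)
for x in(-.13,-.11,-.098):
    p,e=tcp(S(x,Y),Z,YAW,T,1);h=robot.move_straight(p,vel=.05,contact_N=8);rep(f0,h)
    if h: break
if not h:
    p,e=tcp(S(-.04,Y),Z,YAW,T,1);h=robot.move_straight(p,vel=.015,contact_N=10);rep(f0,h)
E
```

```text
False tip [-0.1296  0.0959] F [0.1 0.4] -0.9 t 32.79
False tip [-0.1097  0.0959] F [-1.  -0.3] -0.6 t 33.34
False tip [-0.0975  0.096 ] F [0.3 0.5] -0.6 t 33.73
True tip [-0.0691  0.0957] F [ 0.3 -0.7] -0.5 t 35.81
```

Run:
```python
from drive import *
f0=np.load("f0.npy")
for F in(12,15,17,17):
    p,e=tcp(S(-.035,Y),Z,YAW,T,1);h=robot.move_straight(p,vel=.012,contact_N=F);rep(f0,(F,h));robot.sleep(.1);rep(f0,"  after")
```

```text
(12, True) tip [-0.0693  0.095 ] F [-0.1 -1.1] 0.2 t 36.59
  after tip [-0.0692  0.0948] F [-0.5  0.1] -0.0 t 36.69
(15, True) tip [-0.0693  0.0948] F [ 0.6 -0.5] -0.8 t 37.52
  after tip [-0.0693  0.0946] F [ 0.5 -0.1] -0.7 t 37.62
(17, True) tip [-0.0695  0.0945] F [0.  0.1] -0.6 t 38.48
  after tip [-0.0694  0.0944] F [-0.  -0.6] -0.2 t 38.58
(17, True) tip [-0.0696  0.0943] F [ 0.4 -0. ] -0.5 t 39.43
  after tip [-0.0696  0.0941] F [-0.2 -0.5] -0.6 t 39.53
```

Run:
```python
from drive import *
d=att(YAW,T,1)[1];s=robot.sense();robot.move_straight(s["tcp_pos"]-.03*np.r_[rot2(YAW)@[1,0],0],vel=.1)
s=robot.sense();robot.move_straight(s["tcp_pos"]-.06*d,vel=.15)
p,e=tcp(S(-.17,.06),.14,YAW,D(15),1);robot.goto(p,e)
f=robot.grab_frame("wrist");pickle.dump(f,open("pics/w7.pkl","wb"));wedge_pose(f)
hsv=cv2.cvtColor(f["image"],cv2.COLOR_RGB2HSV);m=cv2.inRange(hsv,(18,120,60),(36,255,255))
pts=cv2.findNonZero(m)[:,0];print(len(pts),pts.min(0),pts.max(0))
for z in(.015,.06):
  for u,v in((pts[:,0].min(),pts[:,1].min()),(pts[:,0].max(),pts[:,1].min())):print(z,(rot2(YAW).T@(ray(f,u,v,z)[:2]-O)).round(4))
b=cv2.inRange(hsv,(100,120,40),(125,255,255));n,l,st,c=cv2.connectedComponentsWithStats(b)
for i in range(1,n):
    if st[i,4]>400:
        q=cv2.findNonZero((l==i).astype(np.uint8))[:,0];r=q[q[:,1]<q[:,1].min()+40];
        top=np.array([[u,q[q[:,0]==u][:,1].min()] for u in np.unique(q[:,0])[10:-10:15]])
        print("blue",st[i],[(rot2(YAW).T@(ray(f,u,v,.015)[:2]-O)).round(4).tolist() for u,v in top])
print(robot.sense()["t"])
```

```text
wedge x -0.0629 -0.0411
  at -0.06 0.0905 0.1072
2659 [153 246] [511 347]
0.015 [-0.0612 -0.0501]
0.015 [-0.061   0.3391]
0.06 [-0.1028 -0.0296]
0.06 [-0.1026  0.287 ]
blue [ 400  231  112   87 4654] [[-0.0351, 0.2368], [-0.0767, 0.2407], [-0.0808, 0.2552], [-0.0794, 0.2715], [-0.078, 0.2878], [-0.0752, 0.3048], [-0.0738, 0.3214]]
blue [ 124  258  102   49 2477] [[-0.0416, -0.0751], [-0.0416, -0.0583], [-0.0416, -0.0414], [-0.0432, -0.0243], [-0.0431, -0.0075], [-0.0431, 0.0093]]
41.725
```

The wedge is seated with its middle at x of about +3 mm, and three presses at 15 to 17 N moved it no further. The tray is square and the arm is clear.

```bash
python3 -c "
from plant import robot
robot.sleep(.3);print(robot.close_job(),robot.sense()['t'])"
```

```text
the job is handed in; nothing more can be done
the job is handed in; nothing more can be done
```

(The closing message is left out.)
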